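Turn the jewellery stand to show the burgundy box

TASK

Turn the revolving jewellery stand by pushing the wooden pegs on its rim with the fingertips, until the burgundy gift box stands right at the brass pointer, its clasp facing out over it, and leave the stand at rest like that. Push gently, never grip the stand; do not touch or lift any of the boxes on it, and leave the snow globe, the ribbon spool and the gingerbread house beside it alone.

Things in the scene. Friction and masses are not known exactly. Their poses are not given: they have to be found in the camera images.
- stand: foot of the revolving stand, fixed to the table: a dark wooden disc 216 mm across, with a brass pointer on its front (a low strip ending in a brass ball 166 mm from the axis, under 22 mm high). Origin on the table top, on the turning axis; its own -x axis points along the brass pointer, z up. The foot does not turn; it carries the turntable.
- turntable: pale wooden disc 290 mm across, 20 mm thick, that turns about the vertical axis of the foot, endlessly either way, with light friction (about 1 N at the rim); it stays where it is left. Origin on the axis, centre of its underside, 22 mm above the table; its own -x axis points at the burgundy box; z up. The pegs stand on its diagonals (45, 135, 225, 315 degrees from its x axis).
- turntable_centre (a point): point on the turning axis at the upper face of the turntable, a pale wooden disc 290 mm across and 20 mm thick, upper face 42 mm above the table. Four upright dark wooden pegs stand on it 132 mm from the axis, 12 mm thick with a 15 mm ball on top; their tops are 77 mm above the table (35 mm above the disc).
- front_spot (a point): point of the foot 72 mm from the axis straight towards the brass pointer, at the height of the disc's upper face: where the middle of the burgundy box's underside belongs
- burgundy_box: dark red (burgundy) gift box with a gold clasp, 68 x 66 x 36 mm, the only red one on the turntable, standing loose with its centre 72 mm from the axis; origin at the centre of its underside, -x is the clasp side, which faces outward
- black_box_1: black gift box, the same size as the burgundy one, standing loose on the turntable, a quarter turn counter-clockwise (seen from above) from the burgundy box; origin at the centre of its underside, clasp (-x) side facing outward
- black_box_2: black gift box, the same size as the burgundy one, standing loose on the turntable, opposite the burgundy box; origin at the centre of its underside, clasp (-x) side facing outward
- black_box_3: black gift box, the same size as the burgundy one, standing loose on the turntable, a quarter turn clockwise (seen from above) from the burgundy box; origin at the centre of its underside, clasp (-x) side facing outward
- snow_globe: small red and white snow globe, 60 mm across, 77 mm high, standing on the table to the right of the stand; origin at the centre of its underside
- ribbon_spool: spool of green ribbon lying on the table to the right of the stand, 73 x 66 x 24 mm; origin at its underside
- house: gingerbread house ornament, 75 x 92 x 121 mm, standing on the table to the left of the stand; origin at the centre of its underside
Things that resemble listed ones, but are neither listed nor needed, are in the scene too. Leave any green look-alike of the snow_globe alone.

How it is judged:
At the end, for the whole second after the job is handed in: The burgundy box's centre is within 12 mm of the spot at the pointer (about 9 degrees of turn) and it faces straight out within 0.2 rad; the turntable is at rest; all four boxes stand flat in their places on it (within 85 mm of the axis); the bystanders stand upright (horizontal distance between burgundy_box and front_spot below 0.012 m and angle between the x axis of burgundy_box and the x axis of stand, either way round below 0.2 rad and angular speed of turntable below 0.03 rad/s and horizontal distance between each of burgundy_box, black_box_1, black_box_2, black_box_3 and turntable_centre below 0.085 m and angle between each of burgundy_box, black_box_1, black_box_2, black_box_3, snow_globe, ribbon_spool, house's own z axis and vertical below 0.1 rad and height (world z) of each of burgundy_box, black_box_1, black_box_2, black_box_3 above 0.036 m); the robot touches nothing.
It fails at once if a box on the turntable is touched by the robot (contact force between any of the fingers, the arm and burgundy_box above 1 N or contact force between any of the fingers, the arm and black_box_1 above 1 N or contact force between any of the fingers, the arm and black_box_2 above 1 N or contact force between any of the fingers, the arm and black_box_3 above 1 N).
It fails at once if a box is lifted off the turntable (height (world z) of any of burgundy_box, black_box_1, black_box_2, black_box_3 above 0.055 m).
It fails at once if the stand is gripped or pushed hard (over 25 N) (contact force between the fingers and turntable above 25 N).
It fails at once if the snow globe, ribbon spool or house is moved more than 15 mm (distance of any of snow_globe, ribbon_spool, house from where it was at the start of the episode above 0.015 m).
It also fails if it takes over 56 s, if anything falls off the work surface, if the arm or the gripper's body presses on something with over 40 N, if the wrist force passes 120 N, or if a joint passes its speed limit or range.

ROBOT

A 6-joint arm with a two-finger parallel gripper is mounted at the origin on a cart in front of the work surface, level with it; the furniture and walls round the work are solid. World frame = base frame: x ahead of the robot, y to its left, z up, the work surface at z = 0. Lengths are in m, angles in rad, forces in N, time in s.
With the tool pointing down it reaches from about 0.25 to 0.775 m from the base axis. Payload 4 kg.
Tool frame: the origin (TCP) lies midway between the tips of the shut fingers; the grasp point (between the pads) lies 19 mm behind it (robot.tcp_to_grasp is the distance from the TCP to the grasp point, in m); z points along the fingers, x is the direction in which the jaws open and shut, and the axes are right-handed (so a half turn about z gives the same grasp; the last joint's range is limited). The gripper opens to 94 mm and grips with 3 to 60 N. Pads are 16 mm wide; open, the fingers measure 119 mm over their backs; the gripper's body (75 mm by 177 mm) begins 78 mm behind the grasp point.
Start: joints at [-1.379, 0.087, 1.371, -0, 1.684, -0.103], TCP at [0.16, -0.526, 0.206] pointing down, gripper open.
Joint ranges: [-3.1, 3.1], [-0.76, 2.03], [0.27, 2.55], [-1.08, 4.22], [0.17, 2.65], [-2.57, 2.57]. Speed limits (rad/s): [2.79, 2.79, 3.14, 3.14, 3.14, 3.14].

INTERFACE

Orientations are given as [roll, pitch, yaw] about the fixed x, y, z axes, in that order (R = Rz(yaw) Ry(pitch) Rx(roll)).
In Python, from bench import get_obs, vision, robot gives the robot as it stands.
- The arm moves only by the tool servo_tool, never from a script. Its argument "targets" is text: rows parted by semicolons, each of 7 numbers parted by spaces: the opening, from 0 (shut) to 1 (fully open), then the shift along the tool's x, y, z as a fraction of full scale, then the turn, a rotation vector about the tool's x, y, z as a fraction of full scale. A call has 1 to 12 rows; each row is the pose to reach, as a shift and turn from the pose commanded when the call began, along the tool's axes at that moment, turning the shorter way round; what a row does not reach only later rows make up. Full scale, the value 1, is 0.25 m for a shift and pi rad for a turn. A row lasts 1/12 s, in which the tool goes at most 41.7 mm and 7.16 degrees, less where a joint would pass 70% of its speed; a pose out of reach is approached as far as the arm can. A call with a number of a shift or a turn outside -1 to 1 is refused whole. A call with a gripper value outside its range is refused whole. The fingers move at their own pace and stop on an object; the grip force is fixed at half the most. Time passes only in rows, so rows that repeat a pose let the fingers close. It gives the time, the measured TCP pose, the force and the opening at its end, in the units of the state.
- get_obs(): the state, without advancing time (a new reading comes with each control period).
- vision.snapshot(name): name is "scene" or "top"; returns a dict with "image" (420x560x3 uint8, red, green, blue), "mtx" (3x3 intrinsics, pixels), "k1" (the pictures are not rectified: a ray, as slopes to the right and down, at radius r is drawn at 1 + k1 r^2 times it, then the intrinsics apply), "world_from_camera" (4x4, takes a point from camera to world coordinates). Camera axes: x right, y down, z forward; pixel columns grow to the right and rows downward; lengths in m; the calibration is good to about 2 mm. A picture is of the moment at which its call begins. There is no depth.
- robot.close_job(): hands the job in, once; it reports no verdict.
The state is a dict: "time": time; "joint_positions": joint angles; "qvel": joint speeds; "joint_torque": joint torques, N m; "tool_pos": TCP position; "ee_rot": TCP orientation; "wrist_force": force on the tool from outside, world axes, zero at the start; "wrist_torque": the same for the moment, N m; "width": finger opening in m.
Only numpy, scipy, OpenCV 4.12 (cv2) and the standard library are available. Lean on these libraries where they do the work, as an engineer would, in place of code of your own. Each camera call takes 0.05 s, during which the arm holds its last target.

## Working session

There is one attempt and no reset: what is moved stays moved. The work goes in short steps, Python scripts to look and compute and a tool call to move; the robot and the scene stay as the last step left them, time stands still between calls to the robot, and variables do not carry over. Pictures are saved under pics/ and viewed, and the job is handed in when it is done.

Besides the shell and the picture viewer there is one more tool, called after "Call:" as name(argument=value, ...) on one line, values as JSON. servo_tool: Moves the arm, as the interface text tells. Its arguments: {"type":"object","properties":{"targets":{"type":"string"}},"required":["targets"]}

```bash
mkdir -p pics
python3 - <<'E'
from bench import get_obs, vision, robot
import cv2
for n in("scene","top"):
    s=vision.snapshot(n); cv2.imwrite(f"pics/{n}0.png",s["image"][:,:,::-1]); print(n,s["mtx"],s["k1"],s["world_from_camera"])
o=get_obs(); print(o)
E
```

```text
scene [[405.04957006   0.         282.63421172]
 [  0.         405.04957006 215.33978277]
 [  0.           0.           1.        ]] 0.03728458845537458 [[-0.8138664  -0.41554532  0.40613245  0.19812008]
 [-0.58102621  0.57542822 -0.57557876  0.51898874]
 [ 0.00547899 -0.70441781 -0.70976442  0.72432888]
 [ 0.          0.          0.          1.        ]]
top [[453.93409483   0.         275.85295119]
 [  0.         453.93409483 202.01884997]
 [  0.           0.           1.        ]] -0.07311031988404165 [[-0.01571663 -0.9947406   0.10121323  0.47124582]
 [-0.99967613  0.01765911  0.01832456 -0.01724262]
 [-0.02001552 -0.10089245 -0.99469598  1.31211432]
 [ 0.          0.          0.          1.        ]]
{'time': 0.1, 'joint_positions': array([-1.37911080e+00,  8.79076351e-02,  1.37209784e+00,  3.45331379e-06,
        1.68361563e+00, -1.03081723e-01]), 'qvel': array([ 0.00022392, -0.00030993, -0.00387888,  0.00146678,  0.00016113,
       -0.00098989]), 'joint_torque': array([ 1.10915869e-03, -3.41253877e+01, -3.03302014e+01,  7.18779140e-02,
        3.04504589e-02, -1.05239501e-04]), 'tool_pos': array([ 0.15969519, -0.52578385,  0.20440941]), 'ee_rot': array([-3.14138051e+00,  2.01733270e-03, -1.27602848e+00]), 'wrist_force': array([ 0.30397071, -0.30664572,  0.60300033]), 'wrist_torque': array([ 0.04051374,  0.04682104, -0.07975079]), 'width': 0.09370846887132972}
```

View pics/scene0.png

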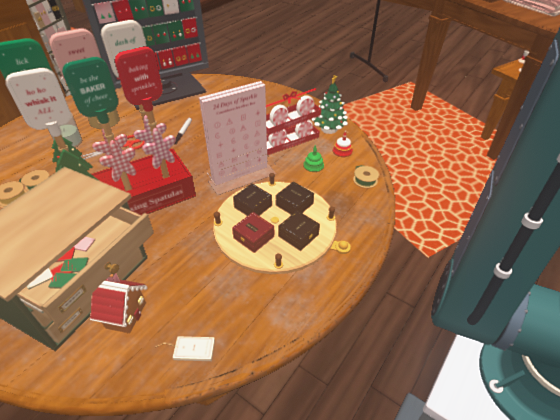

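View pics/top0.png

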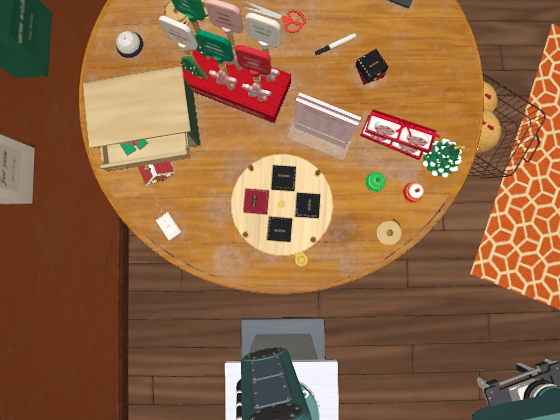

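```bash
python3 -c "
import cv2
a=cv2.imread('pics/top0.png')[100:270,150:370]
cv2.imwrite('pics/top0c.png',cv2.resize(a,None,fx=3.5,fy=3.5,interpolation=cv2.INTER_CUBIC))"
```

```text
(no output)
```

View pics/top0c.png

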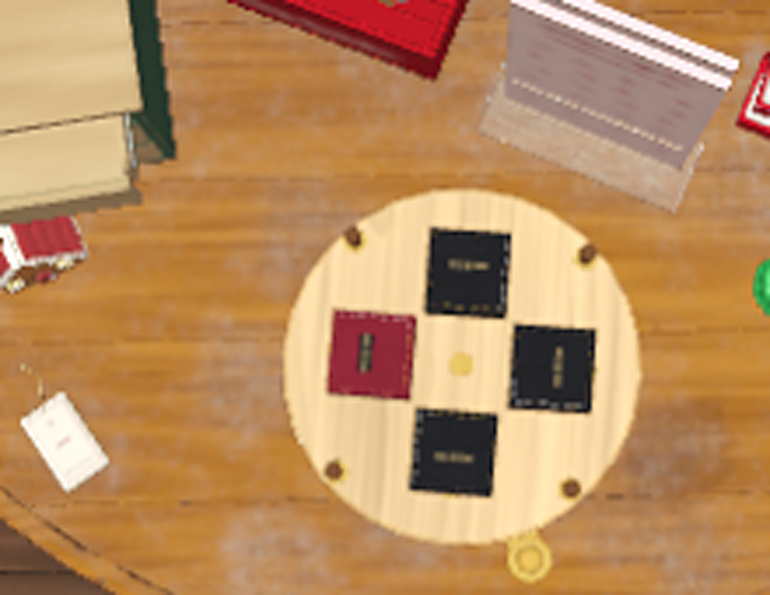

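The turntable is seen from above. The burgundy box is at about (256,201); it is the only red one, the other three at (284,177), (307,205) and (279,229) being black. The peg tops are at about (251,168), (317.5,172.5), (313,239.5) and (245,234), and the pointer ball at (301,259). Next I'll turn these into positions.

```bash
cat > h.py <<'E'
import numpy as np, cv2
def ray(s,u,v):
    m=s["mtx"]; d=np.array([(u-m[0,2])/m[0,0],(v-m[1,2])/m[1,1]]); p=d.copy()
    for _ in range(20): p=d/(1+s["k1"]*(p@p))
    T=s["world_from_camera"]; return T[:3,3],T[:3,:3]@np.r_[p,1]
def at(s,u,v,z):
    o,d=ray(s,u,v); return o+d*(z-o[2])/d[2]
def proj(s,P):
    T=s["world_from_camera"]; c=T[:3,:3].T@(np.array(P)-T[:3,3]); p=c[:2]/c[2]; p=p*(1+s["k1"]*(p@p)); m=s["mtx"]; return p*m[0,0]+m[:2,2]
E
python3 - <<'E'
from h import *
from bench import vision
s=vision.snapshot("top")
f=lambda x,y:(150+(x+.5)/3.5-.5,100+(y+.5)/3.5-.5)
c=at(s,*f(461,364),.045);print("centre",c)
pg=[at(s,*f(*p),.070) for p in((353,236),(588,252),(571,488),(334,470))]
m=np.mean(pg,0);print("pegmean",m)
for p in pg:print(p,np.linalg.norm((p-m)[:2]),np.degrees(np.arctan2(*(p-m)[1::-1])))
b=at(s,*f(371,354),.078);print("box",b,np.degrees(np.arctan2(*(b-m)[1::-1])),np.linalg.norm((b-m)[:2]))
q=at(s,*f(529,556),.015);print("ptr",q,np.degrees(np.arctan2(*(q-m)[1::-1])),np.linalg.norm((q-m)[:2]))
for n,u,v,z in(("globe",414,192,.05),("green",375,182,.05),("spool",389,233,.02),("house",155,172,.08),("signfront",320,145,.0),("signtop l",298,96,.15),("signtop r",360,117,.15)):print(n,at(s,u,v,z))
E
```

```text
centre [ 0.59532682 -0.00926538  0.045     ]
pegmean [ 0.59554226 -0.0097495   0.07      ]
[0.69643981 0.07452907 0.07      ] 0.13146555936344123 39.871622860693115
[ 0.68005901 -0.11133457  0.07      ] 0.13214616264525464 -50.240220643922925
[ 0.49431579 -0.0934669   0.07      ] 0.13135980981369488 -140.4082048382251
[0.51135442 0.0912744  0.07      ] 0.1315044496011437 129.80599072408344
box [0.60119427 0.06075291 0.078     ] 85.4165296506836 0.07072859989624004
ptr [ 0.44089984 -0.0615676   0.015     ] -161.47485570830136 0.1630931982538062
globe [ 0.6210237  -0.38177222  0.05      ]
green [ 0.65117912 -0.27306799  0.05      ]
spool [ 0.50853257 -0.3135975   0.02      ]
house [0.68637894 0.33985172 0.08      ]
signfront [ 0.7711053  -0.12565884  0.        ]
signtop l [ 0.87026841 -0.05884395  0.15      ]
signtop r [ 0.81006074 -0.22045558  0.15      ]
```

```bash
cat > plan.py <<'E'
import numpy as np, json, os
from scipy.spatial.transform import Rotation as Ro
C=np.array([.5955,-.0096])
def R(yaw): return Ro.from_euler('xyz',[np.pi,0,yaw])
def load(): return json.load(open('cmd.json')) if os.path.exists('cmd.json') else [.16,-.526,.206,-1.276]
def applied(text):   # after a call: update the commanded pose from its last row
    x,y,z,w=load(); v=np.array([float(a) for a in text.split(';')[-1].split()])
    p=np.array([x,y,z])+R(w).apply(v[1:4]*.25); w2=w-v[6]*np.pi
    json.dump([*p,w2],open('cmd.json','w')); print('cmd',p.round(4),w2)
def rows(targets,op=0):  # list of (x,y,z,yaw)
    x,y,z,w=load(); out=[]
    for t in targets:
        d=R(w).inv().apply(np.array(t[:3])-[x,y,z])/.25
        out.append('%g %.3f %.3f %.3f 0 0 %.3f'%(op,*d,-(t[3]-w)/np.pi))
    return '; '.join(out)
def pol(deg,z,r=.132,):
    a=np.radians(deg); return (C[0]+r*np.cos(a),C[1]+r*np.sin(a),z,a-np.pi)
def line(a,b,n): return [tuple(np.array(a)+(np.array(b)-a)*(i+1)/n) for i in range(n)]
E
python3 - <<'E'
from plan import *
a=load(); b=pol(117,.2); 
L=line(a,b,48)
import json
for k in range(4):
    t=rows(L[12*k:12*k+12][2::3]); print(t)
    v=L[12*k+11]; json.dump(list(map(float,v)),open('cmd.json','w'))
import os; os.remove('cmd.json')
E
```

```text
0 -0.124 -0.136 0.001 0 0 -0.004; 0 -0.249 -0.272 0.003 0 0 -0.007; 0 -0.373 -0.408 0.004 0 0 -0.011; 0 -0.498 -0.544 0.006 0 0 -0.014
0 -0.118 -0.141 0.001 0 0 -0.004; 0 -0.237 -0.282 0.003 0 0 -0.007; 0 -0.355 -0.424 0.004 0 0 -0.011; 0 -0.473 -0.565 0.006 0 0 -0.014
0 -0.112 -0.146 0.002 0 0 -0.004; 0 -0.224 -0.293 0.003 0 0 -0.007; 0 -0.336 -0.439 0.005 0 0 -0.011; 0 -0.448 -0.585 0.006 0 0 -0.014
0 -0.105 -0.151 0.002 0 0 -0.004; 0 -0.211 -0.302 0.003 0 0 -0.007; 0 -0.316 -0.453 0.005 0 0 -0.011; 0 -0.421 -0.604 0.006 0 0 -0.014
```

Call:
servo_tool(targets="0 -0.03 -0.03 0 0 0 0; 0 -0.08 -0.085 0 0 0 0; 0 -0.14 -0.15 0 0 0 0; 0 -0.20 -0.22 0 0 0 0; 0 -0.26 -0.29 0 0 0 0; 0 -0.32 -0.36 0 0 0 0; 0 -0.39 -0.43 0 0 0 0; 0 -0.46 -0.50 0 0 0 0; 0 -0.53 -0.58 0 0 0 0; 0 -0.60 -0.66 0 0 0 0; 0 -0.67 -0.74 0 0 0 0; 0 -0.75 -0.82 0 0 0 0")

```text
time: 1.15
tool_pos: [0.3019, -0.2856, 0.2053]
ee_rot: [-3.141, 0.0, -1.276]
wrist_force: [0.9, 0.4, -0.2]
width: 0.0173
```

Run:
```python
from plan import *
applied("0 -0.75 -0.82 0 0 0 0")
print(rows(line(load(),pol(117,.2),2)))
```

```text
cmd [ 0.3017 -0.287   0.206 ] -1.276
0 -0.620 -0.677 0.012 0 0 -0.028; 0 -1.240 -1.354 0.024 0 0 -0.056
```

Call:
servo_tool(targets="0 -0.06 -0.07 0 0 0 0; 0 -0.13 -0.14 0 0 0 0; 0 -0.2 -0.22 0 0 0 0; 0 -0.27 -0.3 0 0 0 -0.01; 0 -0.34 -0.38 0 0 0 -0.01; 0 -0.41 -0.46 0 0 0 -0.02; 0 -0.48 -0.54 0 0 0 -0.02; 0 -0.55 -0.62 0 0 0 -0.03; 0 -0.62 -0.7 0 0 0 -0.03; 0 -0.69 -0.78 0 0 0 -0.04; 0 -0.76 -0.86 0 0 0 -0.05; 0 -0.83 -0.93 0 0 0 -0.056")

```text
time: 2.15
tool_pos: [0.4637, -0.0192, 0.2053]
ee_rot: [-3.142, 0.0, -1.098]
wrist_force: [0.8, -0.8, 0.1]
width: 0.0005
```

Run:
```python
from plan import *
applied("0 -0.83 -0.93 0 0 0 -0.056")
print(rows(line(load(),pol(117,.2),1)+[pol(117,.1)]))
```

```text
cmd [ 0.4639 -0.0209  0.206 ] -1.1000708113989717
0 -0.330 -0.490 0.024 0 0 -0.000; 0 -0.330 -0.490 0.424 0 0 -0.000
```

Call:
servo_tool(targets="0 -0.04 -0.06 0.02 0 0 0; 0 -0.09 -0.13 0.02 0 0 0; 0 -0.14 -0.2 0.02 0 0 0; 0 -0.19 -0.28 0.02 0 0 0; 0 -0.24 -0.36 0.02 0 0 0; 0 -0.28 -0.42 0.02 0 0 0; 0 -0.31 -0.46 0.02 0 0 0; 0 -0.33 -0.49 0.02 0 0 0; 0 -0.33 -0.49 0.1 0 0 0; 0 -0.33 -0.49 0.19 0 0 0; 0 -0.33 -0.49 0.27 0 0 0; 0 -0.33 -0.49 0.32 0 0 0")

```text
time: 3.15
tool_pos: [0.5339, 0.1076, 0.1231]
ee_rot: [3.138, 0.001, -1.1]
wrist_force: [1.0, 0.3, -0.2]
width: 0.0002
```

Run:
```python
from plan import *
from bench import *
import cv2
applied("0 -0.33 -0.49 0.32 0 0 0")
a=vision.snapshot("scene");b=vision.snapshot("top")
c=cv2.resize(a["image"][150:290,190:370],None,fx=3,fy=3,interpolation=2)
cv2.imwrite("pics/s1.png",c[:,:,::-1])
o=get_obs();print(o['time'],o["tool_pos"],o["ee_rot"])
print(rows([pol(117,.09),pol(117,.056)]))
```

```text
cmd [0.5356 0.1082 0.126 ] -1.1000708113989717
3.25 [0.53330331 0.10741538 0.12259216] [ 3.13594404e+00  1.93460963e-03 -1.10054417e+00]
0 0.000 0.000 0.144 0 0 -0.000; 0 0.000 0.000 0.280 0 0 -0.000
```

View pics/s1.png

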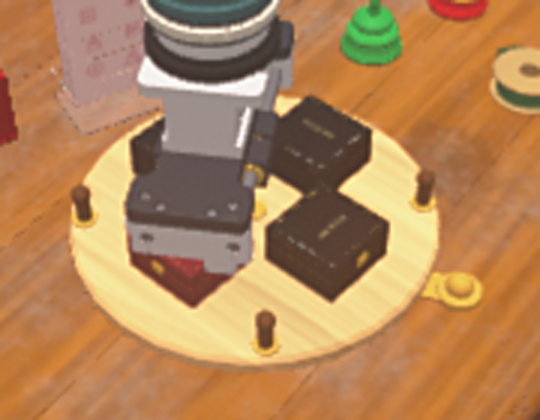

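Run:
```python
from h import *
from bench import *
import cv2
a=vision.snapshot("scene");o=get_obs();print(o)
p=proj(a,o["tool_pos"]);print(p)
c=a["image"].copy()[100:300,170:370]
c=cv2.resize(c,None,fx=3,fy=3,interpolation=2)
q=((p-[170,100])*3).astype(int); cv2.drawMarker(c,tuple(map(int,q)),(0,255,0),0,12)
cv2.imwrite("pics/s2.png",c[:,:,::-1])
```

```text
{'time': 3.3, 'joint_positions': array([ 9.47166496e-02,  1.08419766e-01,  1.50869047e+00, -1.50786234e-04,
        1.52691455e+00,  1.19522583e+00]), 'qvel': array([ 0.00010231, -0.01956632, -0.04954417,  0.00033718,  0.00338825,
       -0.00108066]), 'joint_torque': array([ 3.13487998e-02, -3.31756210e+01, -2.84824884e+01,  4.00978443e-02,
       -5.64389687e-02,  3.42345984e-04]), 'tool_pos': array([0.53455545, 0.10758504, 0.12459823]), 'ee_rot': array([ 3.13927479e+00,  7.51988423e-04, -1.10050326e+00]), 'wrist_force': array([-0.34413966,  0.21828627, -0.00043767]), 'wrist_torque': array([-0.00423606, -0.03661274, -0.00809208]), 'width': 0.0008006361892518711}
[263.33673525 238.62242857]
```

View pics/s2.png

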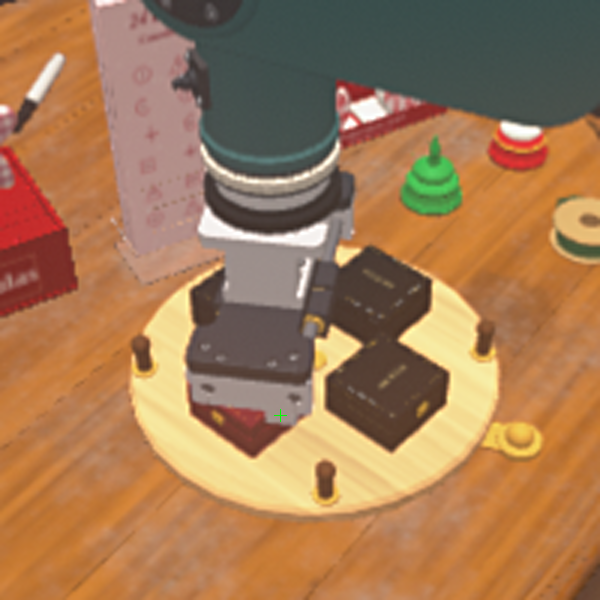

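The pictures show the gripper over the burgundy box's outer side. The shut fingertips are at about (281,415), between the box and the peg at (325,480), with clear disc beneath. I'll go down and then push counter-clockwise.

Call:
servo_tool(targets="0 0 0 0.04 0 0 0; 0 0 0 0.09 0 0 0; 0 0 0 0.14 0 0 0; 0 0 0 0.19 0 0 0; 0 0 0 0.23 0 0 0; 0 0 0 0.26 0 0 0; 0 0 0 0.276 0 0 0; 0 0 0 0.276 0 0 0; 0 0 0 0.276 0 0 0")

```text
time: 4.05
tool_pos: [0.5355, 0.1079, 0.0564]
ee_rot: [3.142, -0.0, -1.1]
wrist_force: [-0.1, -0.5, 0.8]
width: 0.0003
```

Run:
```python
from plan import *
from bench import *
applied("0 0 0 0.276 0 0 0")
print(get_obs()["tool_pos"])
print(rows([pol(117+a,.057) for a in (1,2,3,4,5.5,7,8.5,10,11.5,13,14.5,16)]))
```

```text
cmd [0.5356 0.1082 0.057 ] -1.1000708113989717
[0.53551725 0.10788589 0.05639047]
0 0.001 0.010 -0.000 0 0 -0.006; 0 0.001 0.019 -0.000 0 0 -0.011; 0 0.001 0.028 -0.000 0 0 -0.017; 0 0.002 0.037 -0.000 0 0 -0.022; 0 0.003 0.051 -0.000 0 0 -0.031; 0 0.004 0.065 -0.000 0 0 -0.039; 0 0.006 0.078 -0.000 0 0 -0.047; 0 0.009 0.092 -0.000 0 0 -0.056; 0 0.011 0.106 -0.000 0 0 -0.064; 0 0.014 0.119 -0.000 0 0 -0.072; 0 0.017 0.133 -0.000 0 0 -0.081; 0 0.021 0.146 -0.000 0 0 -0.089
```

Call:
servo_tool(targets="0 0.001 0.010 0 0 0 -0.006; 0 0.001 0.019 0 0 0 -0.011; 0 0.001 0.028 0 0 0 -0.017; 0 0.002 0.037 0 0 0 -0.022; 0 0.003 0.051 0 0 0 -0.031; 0 0.004 0.065 0 0 0 -0.039; 0 0.006 0.078 0 0 0 -0.047; 0 0.009 0.092 0 0 0 -0.056; 0 0.011 0.106 0 0 0 -0.064; 0 0.014 0.119 0 0 0 -0.072; 0 0.017 0.133 0 0 0 -0.081; 0 0.021 0.146 0 0 0 -0.089")

```text
time: 5.05
tool_pos: [0.5055, 0.0867, 0.0569]
ee_rot: [-3.14, -0.001, -0.818]
wrist_force: [0.3, 0.8, 0.6]
width: 0.0002
```

Run:
```python
from plan import *
from bench import *
import cv2
applied("0 0.021 0.146 0 0 0 -0.089")
b=vision.snapshot("scene")
c=cv2.resize(b["image"][160:290,190:370],None,fx=3.5,fy=3.5,interpolation=2)
cv2.imwrite("pics/s3.png",c[:,:,::-1])
print(get_obs()["tool_pos"],get_obs()["wrist_force"])
print(rows([pol(133+1.6*i,.057) for i in range(1,13)]))
```

```text
cmd [0.5055 0.0869 0.057 ] -0.8204690652294802
[0.5049394  0.08625383 0.05683394] [ 0.67125637 -0.53719365 -0.15055269]
0 0.000 0.015 -0.000 0 0 -0.009; 0 0.001 0.029 -0.000 0 0 -0.018; 0 0.002 0.044 -0.000 0 0 -0.027; 0 0.003 0.059 -0.000 0 0 -0.036; 0 0.005 0.073 -0.000 0 0 -0.044; 0 0.007 0.088 -0.000 0 0 -0.053; 0 0.010 0.103 -0.000 0 0 -0.062; 0 0.013 0.117 -0.000 0 0 -0.071; 0 0.017 0.131 -0.000 0 0 -0.080; 0 0.020 0.145 -0.000 0 0 -0.089; 0 0.025 0.160 -0.000 0 0 -0.098; 0 0.029 0.174 -0.000 0 0 -0.107
```

View pics/s3.png

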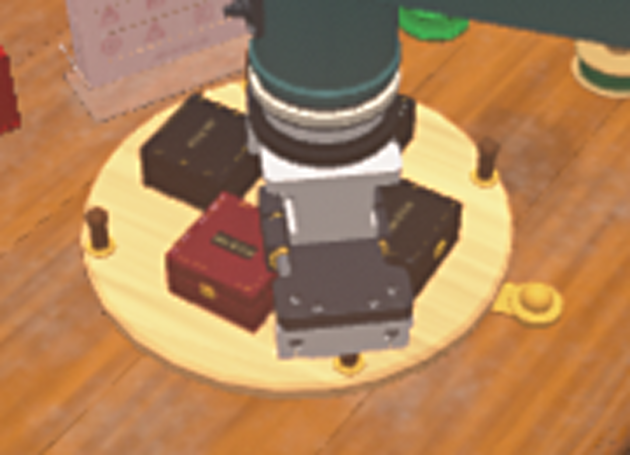

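The table is turning: the peg's foot at (348,362) sits right ahead of the fingers. I'll repeat the arc, 19.2° per call.

Call:
servo_tool(targets="0 0 0.015 0 0 0 -0.009; 0 0.001 0.029 0 0 0 -0.018; 0 0.002 0.044 0 0 0 -0.027; 0 0.003 0.059 0 0 0 -0.036; 0 0.005 0.073 0 0 0 -0.044; 0 0.007 0.088 0 0 0 -0.053; 0 0.010 0.103 0 0 0 -0.062; 0 0.013 0.117 0 0 0 -0.071; 0 0.017 0.131 0 0 0 -0.080; 0 0.020 0.145 0 0 0 -0.089; 0 0.025 0.160 0 0 0 -0.098; 0 0.029 0.174 0 0 0 -0.107")

```text
time: 6.1
tool_pos: [0.4786, 0.0518, 0.0568]
ee_rot: [-3.141, -0.001, -0.483]
wrist_force: [0.0, 1.3, -0.7]
width: 0.0007
```

Call:
servo_tool(targets="0 0 0.015 0 0 0 -0.009; 0 0.001 0.029 0 0 0 -0.018; 0 0.002 0.044 0 0 0 -0.027; 0 0.003 0.059 0 0 0 -0.036; 0 0.005 0.073 0 0 0 -0.044; 0 0.007 0.088 0 0 0 -0.053; 0 0.010 0.103 0 0 0 -0.062; 0 0.013 0.117 0 0 0 -0.071; 0 0.017 0.131 0 0 0 -0.080; 0 0.020 0.145 0 0 0 -0.089; 0 0.025 0.160 0 0 0 -0.098; 0 0.029 0.174 0 0 0 -0.107")

```text
time: 7.1
tool_pos: [0.4647, 0.01, 0.0568]
ee_rot: [-3.141, -0.001, -0.147]
wrist_force: [0.4, 0.7, -1.3]
width: 0.0004
```

Run:
```python
from plan import *
from bench import *
import cv2
for _ in range(2): applied("0 0.029 0.174 0 0 0 -0.107")
x,y,z,w=load(); d=np.array([x,y])-C; print(np.hypot(*d),np.degrees(np.arctan2(d[1],d[0]))%360, np.degrees(w)+180)
b=vision.snapshot("scene")
c=cv2.resize(b["image"][160:290,190:370],None,fx=3.5,fy=3.5,interpolation=2)
cv2.imwrite("pics/s4.png",c[:,:,::-1])
print(get_obs()["tool_pos"],get_obs()["wrist_force"])
```

```text
cmd [0.4786 0.052  0.057 ] -0.48431865129537227
cmd [0.4648 0.0101 0.057 ] -0.1481682373612644
0.13221414717406677 171.4361929832754 171.51058534130695
[0.46458004 0.00924942 0.05677483] [-0.33692865 -0.97194691  0.13150254]
```

View pics/s4.png

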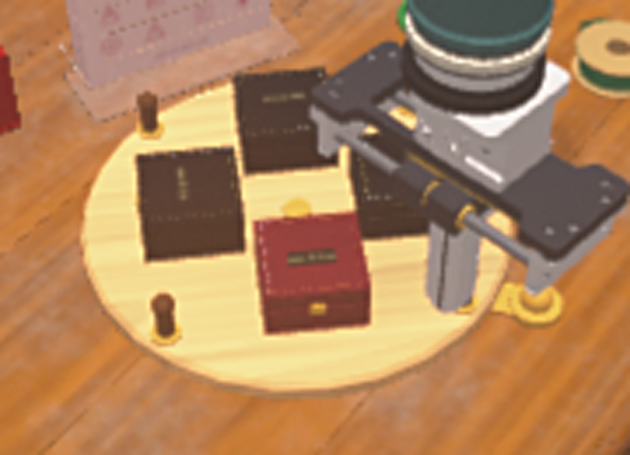

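The burgundy box is now at (312,270), clasp outward. The fingers at (450,275) are well clear of it and of the black boxes. I'll continue.

Call:
servo_tool(targets="0 0 0.015 0 0 0 -0.009; 0 0.001 0.029 0 0 0 -0.018; 0 0.002 0.044 0 0 0 -0.027; 0 0.003 0.059 0 0 0 -0.036; 0 0.005 0.073 0 0 0 -0.044; 0 0.007 0.088 0 0 0 -0.053; 0 0.010 0.103 0 0 0 -0.062; 0 0.013 0.117 0 0 0 -0.071; 0 0.017 0.131 0 0 0 -0.080; 0 0.020 0.145 0 0 0 -0.089; 0 0.025 0.160 0 0 0 -0.098; 0 0.029 0.174 0 0 0 -0.107")

```text
time: 8.15
tool_pos: [0.4653, -0.0341, 0.0567]
ee_rot: [-3.141, -0.0, 0.189]
wrist_force: [0.0, 1.1, 0.6]
width: 0.0004
```

Call:
servo_tool(targets="0 0 0.015 0 0 0 -0.009; 0 0.001 0.029 0 0 0 -0.018; 0 0.002 0.044 0 0 0 -0.027; 0 0.003 0.059 0 0 0 -0.036; 0 0.005 0.073 0 0 0 -0.044; 0 0.007 0.088 0 0 0 -0.053; 0 0.010 0.103 0 0 0 -0.062; 0 0.013 0.117 0 0 0 -0.071; 0 0.017 0.131 0 0 0 -0.080; 0 0.020 0.145 0 0 0 -0.089; 0 0.025 0.160 0 0 0 -0.098; 0 0.029 0.174 0 0 0 -0.107")

```text
time: 9.15
tool_pos: [0.4805, -0.0755, 0.0567]
ee_rot: [-3.141, -0.0, 0.525]
wrist_force: [-0.1, 0.2, 0.9]
width: 0.0005
```

Run:
```python
from plan import *
from bench import *
import cv2
for _ in range(2): applied("0 0.029 0.174 0 0 0 -0.107")
x,y,z,w=load(); d=np.array([x,y])-C; print(np.hypot(*d),np.degrees(np.arctan2(d[1],d[0]))%360, np.degrees(w)+180)
b=vision.snapshot("scene")
c=cv2.resize(b["image"][160:290,190:370],None,fx=3.5,fy=3.5,interpolation=2)
cv2.imwrite("pics/s5.png",c[:,:,::-1])
print(get_obs()["tool_pos"],get_obs()["wrist_force"])
```

```text
cmd [ 0.4655 -0.034   0.057 ] 0.1879821765728435
cmd [ 0.4808 -0.0754  0.057 ] 0.5241325905069514
0.1322603863439545 209.82716798870132 210.03058534130696
[ 0.48087058 -0.07615171  0.0566974 ] [ 0.83189034  0.0272294  -0.03847033]
```

View pics/s5.png

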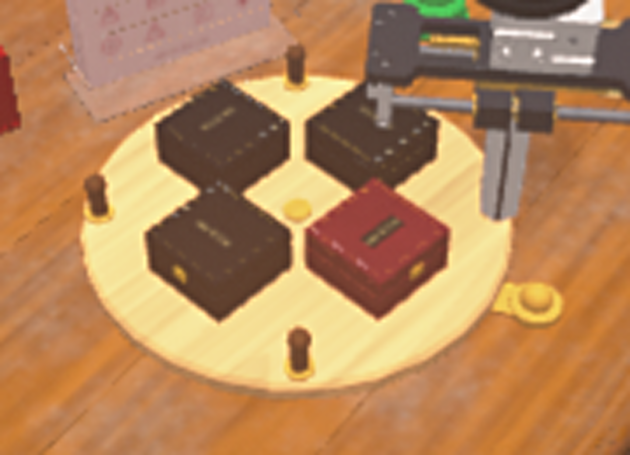

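Run:
```python
from h import *
from bench import *
s=vision.snapshot("scene")
f=lambda x,y:(190+(x+.5)/3.5-.5,160+(y+.5)/3.5-.5)
C=np.array([.5955,-.0096])
P=[at(s,*f(*p),.070)[:2] for p in((298,338),(95,184),(296,52))]
print(at(s,*f(297,209),.045)[:2])
for p in P: d=p-C;print(p,np.hypot(*d),np.degrees(np.arctan2(d[1],d[0]))%360)
b=at(s,*f(378,229),.078)[:2]-C;print("box",np.hypot(*b),np.degrees(np.arctan2(b[1],b[0]))%360)
q=at(s,*f(537,297),.015)[:2]-C;print("ptr",np.hypot(*q),np.degrees(np.arctan2(q[1],q[0]))%360)
```

```text
[ 0.59457152 -0.00998963]
[0.51649973 0.09478325] 0.13090799780116497 127.11949184564372
[0.7005545  0.06838684] 0.13083728965784192 36.588215880263206
[ 0.67428631 -0.11753877] 0.1336340552669413 306.1263283601321
box 0.07241417177087099 172.33236896350996
ptr 0.16732050004295212 197.7898241416868
```

Run:
```python
from plan import *
print(rows([pol(210+1.3*i,.057) for i in range(1,13)]))
v=np.cumsum([1.2,1.2,1.1,1.1,1,1,.9,.8,.7,.6,.5,.4]);print(v[-1])
print(rows([pol(210+i,.057) for i in v]))
```

```text
0 0.001 0.014 -0.000 0 0 -0.007; 0 0.002 0.026 -0.000 0 0 -0.014; 0 0.002 0.038 -0.000 0 0 -0.021; 0 0.003 0.049 -0.000 0 0 -0.029; 0 0.004 0.061 -0.000 0 0 -0.036; 0 0.006 0.073 -0.000 0 0 -0.043; 0 0.008 0.085 -0.000 0 0 -0.050; 0 0.010 0.097 -0.000 0 0 -0.058; 0 0.012 0.109 -0.000 0 0 -0.065; 0 0.015 0.120 -0.000 0 0 -0.072; 0 0.017 0.132 -0.000 0 0 -0.079; 0 0.020 0.144 -0.000 0 0 -0.086
10.5
0 0.001 0.013 -0.000 0 0 -0.006; 0 0.001 0.024 -0.000 0 0 -0.013; 0 0.002 0.034 -0.000 0 0 -0.019; 0 0.003 0.044 -0.000 0 0 -0.025; 0 0.004 0.053 -0.000 0 0 -0.031; 0 0.005 0.062 -0.000 0 0 -0.036; 0 0.006 0.071 -0.000 0 0 -0.041; 0 0.007 0.078 -0.000 0 0 -0.046; 0 0.007 0.084 -0.000 0 0 -0.050; 0 0.008 0.090 -0.000 0 0 -0.053; 0 0.009 0.094 -0.000 0 0 -0.056; 0 0.010 0.098 -0.000 0 0 -0.058
```

Call:
servo_tool(targets="0 0.001 0.014 0 0 0 -0.007; 0 0.002 0.026 0 0 0 -0.014; 0 0.002 0.038 0 0 0 -0.021; 0 0.003 0.049 0 0 0 -0.029; 0 0.004 0.061 0 0 0 -0.036; 0 0.006 0.073 0 0 0 -0.043; 0 0.008 0.085 0 0 0 -0.050; 0 0.010 0.097 0 0 0 -0.058; 0 0.012 0.109 0 0 0 -0.065; 0 0.015 0.120 0 0 0 -0.072; 0 0.017 0.132 0 0 0 -0.079; 0 0.020 0.144 0 0 0 -0.086")

```text
time: 10.25
tool_pos: [0.5028, -0.1041, 0.0564]
ee_rot: [-3.141, 0.0, 0.795]
wrist_force: [-1.7, 1.2, -0.0]
width: 0.0004
```

Call:
servo_tool(targets="0 0 0.011 0 0 0 -0.006; 0 0.001 0.022 0 0 0 -0.013; 0 0.001 0.032 0 0 0 -0.019; 0 0.002 0.042 0 0 0 -0.025; 0 0.003 0.051 0 0 0 -0.031; 0 0.004 0.060 0 0 0 -0.036; 0 0.005 0.069 0 0 0 -0.041; 0 0.006 0.076 0 0 0 -0.046; 0 0.007 0.082 0 0 0 -0.050; 0 0.008 0.088 0 0 0 -0.053; 0 0.009 0.092 0 0 0 -0.056; 0 0.009 0.096 0 0 0 -0.058")

```text
time: 11.25
tool_pos: [0.5217, -0.1196, 0.0565]
ee_rot: [-3.142, -0.0, 0.977]
wrist_force: [-1.1, 1.4, 0.3]
width: 0.0006
```

Run:
```python
from plan import *
from bench import *
import cv2
applied("0 0.020 0.144 0 0 0 -0.086")
applied("0 0.009 0.096 0 0 0 -0.058")
x,y,z,w=load(); d=np.array([x,y])-C; print(np.hypot(*d),np.degrees(np.arctan2(d[1],d[0]))%360, np.degrees(w)+180)
b=vision.snapshot("scene")
c=cv2.resize(b["image"][160:290,190:370],None,fx=3.5,fy=3.5,interpolation=2)
cv2.imwrite("pics/s6.png",c[:,:,::-1])
```

```text
cmd [ 0.5031 -0.104   0.057 ] 0.7943095587156735
cmd [ 0.5218 -0.1193  0.057 ] 0.9765219326238815
0.13212544693020964 236.09780953897138 235.95058534130695
```

View pics/s6.png

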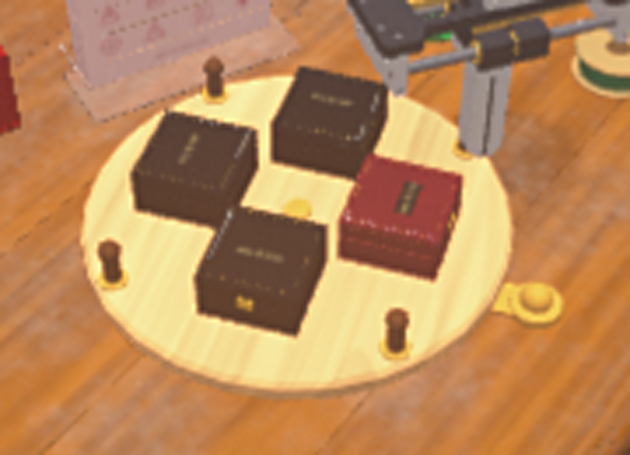

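Run:
```python
from h import *
from bench import *
s=vision.snapshot("scene")
f=lambda x,y:(190+(x+.5)/3.5-.5,160+(y+.5)/3.5-.5)
C=np.array([.5955,-.0096])
P=[at(s,*f(*p),.070)[:2] for p in((397,319),(109,250),(213,66))]
for p,k in zip(P,(45,135,-135)): d=p-C;print(np.hypot(*d),np.degrees(np.arctan2(d[1],d[0]))%360+k)
b=at(s,*f(407,193),.078)[:2]-C;print("box",np.hypot(*b),np.degrees(np.arctan2(b[1],b[0]))%360)
```

```text
0.13188182517564642 198.89799894894577
0.13047975278786042 198.34630280810507
0.13218021139471195 197.72287187908358
box 0.07439877668878883 201.8508955913785
```

The pegs put the box at 198.3°, against the pointer's 198.1°. I'll back off 8 mm and rise.

Call:
servo_tool(targets="0 0 -0.01 0 0 0 0; 0 0 -0.02 0 0 0 0; 0 0 -0.03 0 0 0 0; 0 0 -0.03 -0.03 0 0 0; 0 0 -0.03 -0.08 0 0 0; 0 0 -0.03 -0.14 0 0 0; 0 0 -0.03 -0.22 0 0 0; 0 0 -0.03 -0.3 0 0 0; 0 0 -0.03 -0.38 0 0 0; 0 0 -0.03 -0.46 0 0 0; 0 0 -0.03 -0.54 0 0 0; 0 0 -0.03 -0.6 0 0 0")

```text
time: 12.35
tool_pos: [0.5158, -0.1155, 0.2094]
ee_rot: [3.138, -0.001, 0.977]
wrist_force: [-1.2, -0.6, 0.3]
width: 0.0007
```

Call:
servo_tool(targets="0 -0.04 0 0 0 0 0; 0 -0.1 0 0 0 0 0; 0 -0.17 0 0 0 0 0; 0 -0.24 0 0 0 0 0; 0 -0.31 0 0 0 0 0; 0 -0.38 0 0 0 0 0; 0 -0.45 0 0 0 0 0; 0 -0.52 0 0 0 0 0; 0 -0.58 0 0 0 0 0; 0 -0.62 0 0 0 0 0; 0 -0.65 0 0 0 0 0; 0 -0.65 0 0 0 0 0")

```text
time: 13.35
tool_pos: [0.4234, -0.2509, 0.2061]
ee_rot: [-3.141, 0.0, 0.975]
wrist_force: [0.3, 0.3, -0.8]
width: 0.0003
```

Run:
```python
from bench import *
import cv2
b=vision.snapshot("scene")
c=cv2.resize(b["image"][160:290,190:370],None,fx=3.5,fy=3.5,interpolation=2)
cv2.imwrite("pics/s7.png",c[:,:,::-1])
b=vision.snapshot("top")
cv2.imwrite("pics/t7.png",cv2.resize(b["image"][100:270,150:370],None,fx=3.5,fy=3.5,interpolation=2)[:,:,::-1])
print(get_obs())
```

```text
{'time': 13.45, 'joint_positions': array([-6.47593835e-01, -4.16101264e-02,  1.50055551e+00,  4.22317392e-04,
        1.68288374e+00, -1.62376508e+00]), 'qvel': array([ 0.0161944 ,  0.00136282, -0.00398009,  0.00138759, -0.00049801,
        0.00068279]), 'joint_torque': array([-4.21216199e-01, -2.84043270e+01, -3.01497674e+01, -6.55534468e-02,
        7.28199072e-02, -1.07834931e-02]), 'tool_pos': array([ 0.42435438, -0.24983491,  0.20629226]), 'ee_rot': array([-3.14137874e+00, -4.31609093e-04,  9.76218388e-01]), 'wrist_force': array([ 0.44066572,  0.73801829, -0.86337723]), 'wrist_torque': array([ 0.0093884 , -0.11168164,  0.0488478 ]), 'width': 0.0005027275005716668}
```

View pics/s7.png

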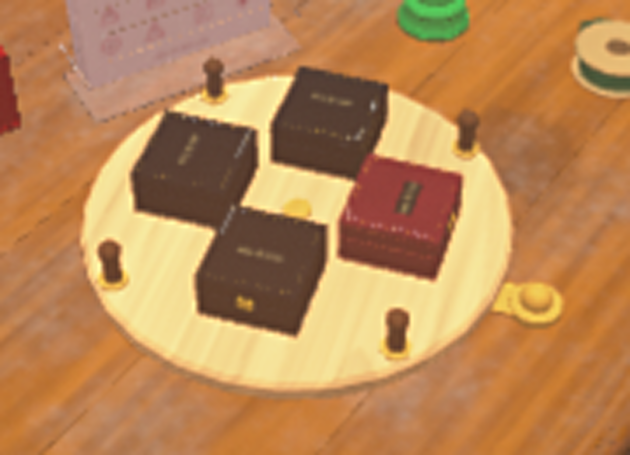

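View pics/t7.png

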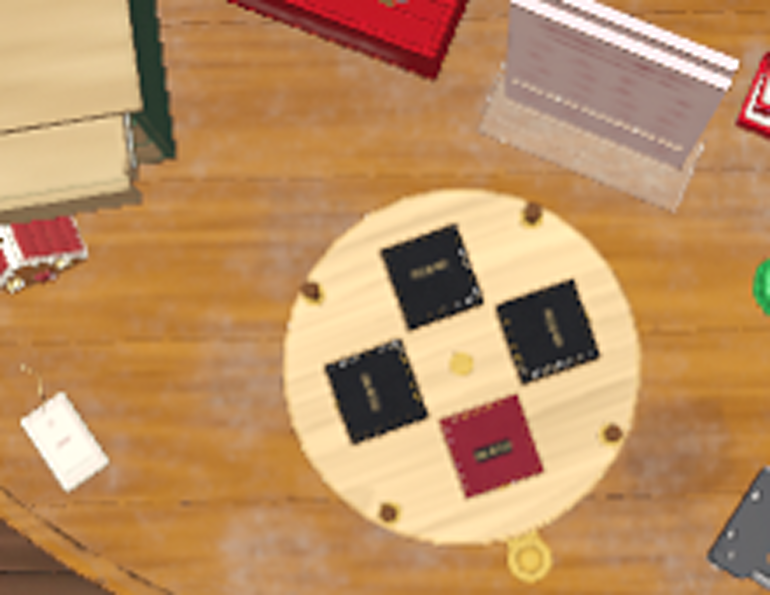

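Run:
```python
from h import *
from bench import *
s=vision.snapshot("top")
f=lambda x,y:(150+(x+.5)/3.5-.5,100+(y+.5)/3.5-.5)
P=[at(s,*f(*p),.070)[:2] for p in((312,291),(532,213),(612,432),(388,512))]
C=np.mean(P,0);print(C)
for p,k in zip(P,(135,225,-45,45)): d=p-C;print(np.hypot(*d),(np.degrees(np.arctan2(d[1],d[0]))+k)%360)
b=np.mean([at(s,*f(*p),.078)[:2] for p in((441,417),(519,395),(543,473),(466,497))],0)
a=np.radians(198.1)
print("box",b,np.degrees(np.arctan2(*(b-C)[::-1]))%360,np.hypot(*(b-C)),"err mm",1e3*np.hypot(*(b-C-.072*np.array([np.cos(a),np.sin(a)]))))
```

```text
[ 0.59514214 -0.00935236]
0.13033481787305312 198.65488007699236
0.13081851657124158 198.47547832171733
0.130602381167567 198.76449862417167
0.13106949231411633 198.35896256572988
box [ 0.52817291 -0.03264656] 199.17943178431736 0.07090485114975187 err mm 1.7353034846125368
```

The top view agrees: turntable at 198.6°, box error under 2 mm, robot clear. I'll hand the job in.

Run:
```python
from bench import *
print(robot.close_job())
```

```text
the job is handed in; nothing more can be done
None
```

The burgundy box now stands at the brass pointer, clasp out, and I've handed the job in. `close_job` reported no verdict.

I pushed one rim peg about 114° counter-clockwise with the shut fingertips, slowing towards the end. Then I backed off and lifted the arm clear.

**Last checks**
- **Box position:** from the top camera it is about 2 mm from its spot, where 12 mm is allowed.
- **Direction:** the four pegs put the turntable at 198.4–198.8°, against about 198.1° for the pointer, so it faces out within roughly 1°.
- **At rest:** the scene pictures just before and after the arm backed off show the stand in the same place. I did not measure its turning speed.
- **Boxes and bystanders:** all four boxes look flat and in place. The house and spool look unmoved. The snow globe was outside my last crops, but the arm never worked near it.
- **Forces:** the highest wrist force I saw, read at the end of each move, was about 2 N.

**Disagreements:** one rough reading of the box centre in the scene camera gave 201.9°, 3–4° off the rest. I put that down to the pixel I picked, as the later top view gave 199.2°. The two cameras also differed by 0.7° on the pointer (198.5° and 197.8°), and I used the mean.

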